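Spring clip held gaping on a record card

TASK

Pick up the steel spring clip by its two handles, squeeze it open before it reaches the card, and, keeping it gaping, slide it level over the near upright edge of the record card, about halfway up, until the edge meets the pad at the back of the clip's throat. Then push the card gently back along its stand with the clip until you feel it come against the stop. Finish there while still holding: keep the clip squeezed open around the card's edge, seated on it, neither biting the card nor let go, and leave the other things on the tray where they are.

Things in the scene. Friction and masses are not known exactly. Their poses are not given: they have to be found in the camera images.
- clip: Steel spring clip (bulldog kind) lying on its side: 24 mm high, about 83 mm long, 60 g. Origin on the pivot pin at its underside; x points to the jaw tips 32 mm ahead of the pin, z is the pin (up as it lies). Handles reach 50 mm behind the pin and splay to 56 mm over their ends when shut. Squeezed fully, handles and jaws lie parallel and the jaws gape 20 mm inside.
- clip_grip (a point): Where to squeeze: midway between the handles, 30 mm behind the pin (-x), 12 mm over the underside. Here the handles measure 45 mm over their backs (along y) when shut, 28 mm when squeezed to the clip's own stop. The spring takes 3 N on each handle to start, 8 N fully open; a grip of 15 to 25 N holds it firmly open. Axes as the clip's.
- clip_throat (a point): Middle of the face of the rubber pad (16 mm wide) at the back of the throat: 8 mm ahead of the pin (+x), mid-height; the jaws reach 24 mm beyond it. Axes as the clip's.
- clip_left (a joint): Opening angle of each lever (both move alike): 0 shut, 0.30 rad fully gaping; springs shut when let go.
- card_stand: Card stand fixed to the tray: white foot 130 x 64 x 8 mm with two aluminium rails to 28 mm high, 27 mm wide together, and a stop post 73 mm high at the far end. Origin at the centre of the foot's underside; x points along the slot from the card's near edge to the stop, z up.
- card_edge (a point): Middle of the near upright edge of the white rigid record card (4 mm thick, 115 mm long, standing from 10 to 102 mm above the tray; this point is 56 mm above it). The card stands in the slot and this edge overhangs the rails. Axes as the stand's: x leads into the card and to the stop.
- record_card (a joint): How far the card is drawn out of the stand towards the robot (against the stand's x): 0 is home against the stop, up to 0.03 m out. It slides with about 2 N of friction and stays where it is left.
- left_hoop (a point): Top of the white tubular push hoop (28 mm thick) at the left end of the tray cart; a like one stands at the right end near y = -0.40. Fixed obstacle: it runs along x at about 0.25 m height. If the open fingers start over it, one on each side, lift straight up 60 mm or more before going sideways.
- gallipot: Bystander: small steel bowl, 64 mm wide, 36 mm high; origin at the centre of its underside.
- med_cup: Bystander: clear cup standing upside down, 41 mm wide, 34 mm high; origin at the centre of its underside.
- cotton_jar: Bystander: lidded jar, 75 mm wide, 94 mm high; origin at the centre of its underside.
Mind the look-alikes: they are no part of the job. Several things have the shape of the clip; the one meant has the colours described above.

How it is judged (in metres and radians):
On the way, in this order (a step that is already met when the one before it is completed fails the run):
1. the clip is squeezed open off the tray, before it is on the card (value of joint clip_left above 0.2 rad and height (world z) of clip above 0.015 m and distance between card_edge and clip_throat above 0.028 m and contact force between the fingers and clip above 1 N), for 0.2 s.
2. the gaping jaws straddle the card's near edge while the card is still drawn out (value of joint clip_left above 0.2 rad and x of card_edge in the frame of clip_throat between -0.004 and 0.017 m and y of card_edge in the frame of clip_throat between -0.007 and 0.007 m and z of card_edge in the frame of clip_throat between -0.02 and 0.02 m and value of joint record_card above 0.004 m), for 0.05 s.
At the end, for the whole second after the job is handed in: Fingers still hold the clip (over 2 N), still, over 20 mm up, open over 0.2 rad, level (0.2 rad), in line with the card (0.15 rad); card edge within 3 mm of the throat pad, 7 mm of mid-jaw, 20 mm of half height; card within 3 mm of its stop (value of joint clip_left above 0.2 rad and x of card_edge in the frame of clip_throat between -0.004 and 0.003 m and y of card_edge in the frame of clip_throat between -0.007 and 0.007 m and z of card_edge in the frame of clip_throat between -0.02 and 0.02 m and value of joint record_card below 0.003 m and angle between the x axis of clip and the x axis of card_stand, either way round below 0.15 rad and angle between clip's own z axis and vertical below 0.2 rad and height (world z) of clip above 0.02 m and contact force between the fingers and clip above 2 N and linear speed of clip below 0.02 m/s); the arm keeps its last pose, push and grip.
It fails at once if the clip bites the card (x of card_edge in the frame of clip_throat between -0.004 and 0.02 m and y of card_edge in the frame of clip_throat between -0.007 and 0.007 m and z of card_edge in the frame of clip_throat between -0.02 and 0.02 m and value of joint clip_left below 0.1 rad).
It fails at once if the card is rammed (more than 40 N) (contact force between clip and card_stand above 40 N).
It fails at once if a bystander is pushed more than 30 mm (distance of any of gallipot, med_cup, cotton_jar from where it was at the start of the episode above 0.03 m).
It also fails if it takes over 42 s, if anything falls off the work surface, if the arm or the gripper's body presses on something with over 40 N, if the wrist force passes 120 N, or if a joint passes its speed limit or range.

ROBOT

A 7-joint arm with a two-finger parallel gripper is mounted at the origin on a cart in front of the work surface, level with it; the furniture and walls round the work are solid. World frame = base frame: x ahead of the robot, y to its left, z up, the work surface at z = 0. Lengths are in mm, angles in rad, forces in N, time in s.
With the tool pointing down it reaches from about 425 to 825 mm from the base axis. Payload 3.6 kg.
Tool frame: the origin (TCP) lies between the finger pads; the fingertips stand 17 mm ahead of it and the grasp point (between the pads) lies 2 mm behind it (tip_reach is the distance from the TCP to the fingertips, in mm); z points along the fingers, y is the line along which they close (so a half turn about z gives the same grasp; the last joint's range is limited). The gripper opens to 93 mm and grips with 3 to 60 N. Pads are 15 mm wide; open, the fingers measure 128 mm over their backs; the gripper's body (75 mm by 188 mm) begins 65 mm behind the grasp point.
Start: joints at [-1.143, 0.615, -0.013, 1.423, 0.008, 1.103, -0.04], TCP at [284.912, 584.197, 206.14] pointing down, gripper open.
Joint ranges: [-3.12, 3.12], [-0.3, 2.06], [-1.34, 1.32], [0.26, 2.42], [-1.36, 4.5], [0.01, 1.98], [-2.84, 2.84]. Speed limits (rad/s): [2.79, 2.79, 3.14, 3.14, 3.14, 3.14, 3.14].

INTERFACE

Orientations are given as a rotation vector (axis times angle).
In Python, from workcell import reach, move_l, goto_joints, gripper_open, grasp, pause, inverse_kinematics, sense, capture, calibration, PlanningError, hand_in, tip_reach gives the robot as it stands. Calls block until the motion is done:
- reach(position, orientation): joint-space move of the TCP to a pose.
- move_l(position, feed=150, rotation=None): straight line of the TCP; rotation=None keeps the orientation; feed is the mean speed in mm/s.
- goto_joints(angles): joint-space move.
- gripper_open() and grasp(): open the fingers fully, or close them until they stop; the grip force is fixed at half the most.
- pause(seconds).
- inverse_kinematics(position, orientation): joint angles nearest the present ones, or None.
- sense(): the state.
- capture(name): name is "scene" or "top" or "wrist"; returns the picture (420x560x3 uint8, red, green, blue); there is no depth.
- calibration(name): a dict with "vfov" (degrees; the focal length in pixels is half the picture's height over the tangent of half this angle, whatever the lens; pixels are square), "cx", "cy" (the principal point, pixels), "k1" (the pictures are not rectified: a ray, as slopes to the right and down, at radius r is drawn at 1 + k1 r^2 times it, then the intrinsics apply), "rvec" (rotation vector, rad) and "tvec" (3), from world to camera coordinates, as OpenCV has them; the wrist camera has in their place "tool_from_camera" (4x4, takes a point from camera to tool coordinates, whose origin is the TCP and whose axes are the flange's). Camera axes: x right, y down, z forward; pixel columns grow to the right and rows downward; lengths in mm; the calibration is good to about 2 mm. A picture is of the moment at which its call begins: read the wrist's pose just before it. calibration takes no time and is no camera call.
A pose or a line that the arm cannot do raises PlanningError and nothing moves.
- hand_in(): hands the job in; it is judged then, once.
The state is a dict: "t": time; "joints": joint angles; "joint_vel": joint speeds; "joint_torque": joint torques, N m; "eef_pos": TCP position; "orientation": TCP orientation; "ft_force": force on the tool from outside, world axes, zero at the start; "ft_torque": the same for the moment, N m; "opening": opening from 0.0 (shut) to 1.0 (fully open); "finger_force": force on a finger pad.
Only numpy, scipy, OpenCV 4.12 (cv2) and the standard library are available. Lean on these libraries where they do the work, as an engineer would, in place of code of your own. Each camera call takes 0.05 s, during which the arm holds its last target. There are 200 camera calls.

## Working session

There is one attempt and no reset: what is moved stays moved. The work goes in short steps, each a Python script; the robot and the scene stay as the last script left them, time stands still between calls to the robot, and variables do not carry over. Pictures are saved under pics/ and viewed, at most 10 in all, crops included, and the job is handed in when it is done.

```bash
ls; mkdir -p pics; python3 - <<'E'
from workcell import *
import cv2
print(sense())
for n in("scene","top"):
    cv2.imwrite(f"pics/{n}1.png",capture(n)[:,:,::-1]); print(n,calibration(n))
print(calibration("wrist"))
E
```

```text
pics
{'t': 0.0, 'joints': array([-1.14348576,  0.61591702, -0.01261625,  1.42491376,  0.00809413,
        1.10342558, -0.0403714 ]), 'joint_vel': array([ 0.00088984, -0.00159106, -0.00110867, -0.00124557,  0.0014581 ,
       -0.00055738,  0.00176873]), 'joint_torque': array([-1.04147231e-03, -4.58936763e+01,  2.08681687e-01, -1.65751988e+01,
       -6.10755058e-02,  2.05028808e-02,  2.41883281e-04]), 'eef_pos': array([284.5769883 , 583.45364105, 204.97775443]), 'orientation': array([-0.70647584, -3.0605544 ,  0.00401121]), 'ft_force': array([0.06882413, 0.58844275, 0.18029115]), 'ft_torque': array([-0.02558239, -0.01430251,  0.00769724]), 'finger_force': 0.0, 'opening': 0.9973559667187151}
scene {'vfov': 43.45051708148762, 'cx': 276.744037397734, 'cy': 213.02386882710087, 'k1': -0.04239748001882741, 'rvec': array([ 2.00986989, -0.87573505,  0.45423448]), 'tvec': array([-311.4644232 ,  371.69271276, 1196.9239156 ])}
top {'vfov': 55.24629187615066, 'cx': 278.52190614931027, 'cy': 203.41215441243767, 'k1': 0.007778093183760131, 'rvec': array([ 2.12633862, -2.18640791,  0.13738231]), 'tvec': array([  74.38432288,  564.61102361, 1319.98451001])}
{'vfov': 60.31114455898748, 'cx': 287.4017892721237, 'cy': 209.1624079201955, 'k1': -0.022449290998256755, 'tool_from_camera': array([[ 8.76178126e-04, -9.54733378e-01, -2.97461609e-01,
         8.23897216e+01],
       [ 9.99999570e-01,  7.45757688e-04,  5.51930019e-04,
        -2.02998228e-01],
       [-3.05111730e-04, -2.97461964e-01,  9.54733621e-01,
        -1.78421161e+02],
       [ 0.00000000e+00,  0.00000000e+00,  0.00000000e+00,
         1.00000000e+00]])}
```

View pics/scene1.png

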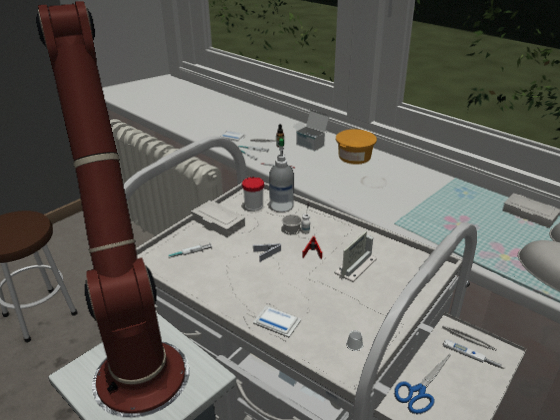

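View pics/top1.png

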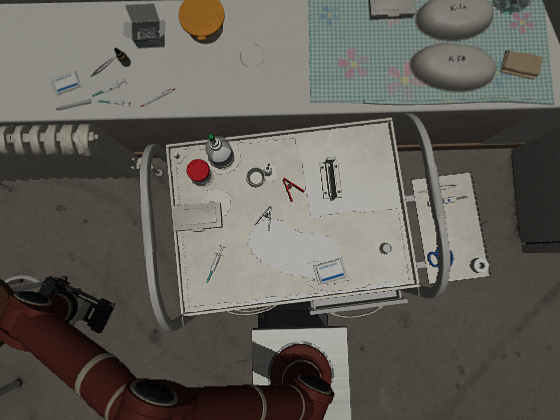

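In the top view there are two clip-shaped things: a steel-grey one at (265,215), and a red-handled one at (291,188). The grey one fits "steel". The stand is at (330,178). I'll confirm with an enlarged crop.

```bash
python3 - <<'E'
import cv2,numpy as np
t=cv2.imread("pics/top1.png");s=cv2.imread("pics/scene1.png")
a=cv2.resize(t[145:245,240:350],None,fx=5,fy=5,interpolation=cv2.INTER_CUBIC)
cv2.imwrite("pics/c1.png",a)
E
cat > h.py <<'E'
from workcell import *
import cv2,numpy as np
from scipy.spatial.transform import Rotation as R
def cam(n,st=None):
    c=calibration(n)
    if n=="wrist":
        T=np.eye(4);T[:3,:3]=R.from_rotvec(st["orientation"]).as_matrix();T[:3,3]=st["eef_pos"]
        M=T@c["tool_from_camera"]
    else:
        r=R.from_rotvec(c["rvec"]).as_matrix();M=np.eye(4);M[:3,:3]=r.T;M[:3,3]=-r.T@c["tvec"]
    f=210/np.tan(np.radians(c["vfov"])/2)
    return c,M,f
def ray(n,px,st=None):
    c,M,f=cam(n,st)
    d=(np.array(px,float)-[c["cx"],c["cy"]])/f
    u=d.copy()
    for _ in range(20):u=d/(1+c["k1"]*(u@u))
    return M[:3,3],M[:3,:3]@np.array([*u,1])
def at_z(n,px,z,st=None):
    o,d=ray(n,px,st);return o+d*(z-o[2])/d[2]
def proj(n,P,st=None):
    c,M,f=cam(n,st);q=M[:3,:3].T@(np.array(P,float)-M[:3,3]);u=q[:2]/q[2]
    return u*(1+c["k1"]*(u@u))*f+[c["cx"],c["cy"]]
E
python3 - <<'E'
from h import *
for n,p,z in[("top",(265,215),12),("top",(291,188),12),("top",(330,178),50),("scene",(267,250),12),("scene",(355,255),50)]:print(n,p,at_z(n,p,z).round(0))
E
```

```text
top (265, 215) [531. 106.  12.]
top (291, 188) [622.  14.  12.]
top (330, 178) [ 646. -117.   50.]
scene (267, 250) [522. 103.  12.]
scene (355, 255) [ 637. -131.   50.]
```

View pics/c1.png

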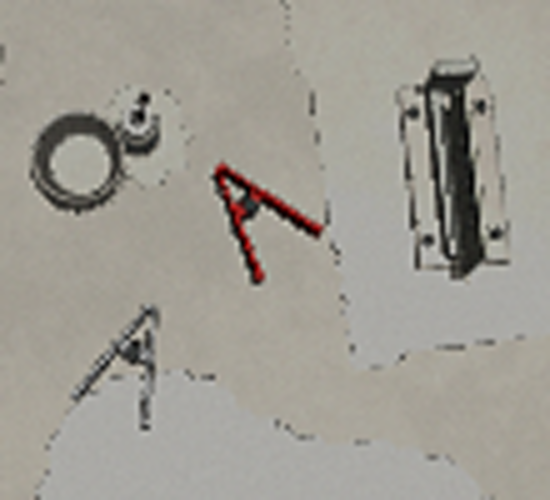

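The crop shows the clip shape in grey at left (tips at full-image (270.4,207.4), handle ends (255.4,224.6) and (269.2,230.6)) and an all-red look-alike. The grey one is the steel clip. The stand's stop post is at the top (far) end. Next: lift straight up, then take wrist views over both.

```bash
cat >> h.py <<'E'
def down(yaw):
    "tool z down, tool x at yaw"
    c,s=np.cos(yaw),np.sin(yaw)
    return R.from_matrix(np.array([[c,s,0],[s,-c,0],[0,0,-1]])).as_rotvec()
E
python3 - <<'E'
from h import *
tip=at_z("top",(270.4,207.4),20);a=at_z("top",(255.4,224.6),20);b=at_z("top",(269.2,230.6),20)
m=(a+b)/2;d=tip-m;yaw=np.arctan2(d[1],d[0]);print(tip,a,b,np.linalg.norm(d),np.linalg.norm(a-b),yaw)
s=sense();p=s["eef_pos"]
move_l([p[0],p[1],300],feed=150)
for k in(0,np.pi):
    for y,pos in((yaw,[m[0]+20*np.cos(yaw),m[1]+20*np.sin(yaw),20]),(0,[560,-110,64]),(yaw,[530,110,250])):
        print(k,y,inverse_kinematics(pos,down(y+k)))
print(sense()["t"])
E
```

```text
[555.51843945  86.68357532  20.        ] [498.16749527 139.07456618  20.        ] [476.50914376  92.74592886  20.        ] 74.18036884359992 51.141243888595326 -0.4049738224294827
0 -0.4049738224294827 [-0.55833103  0.73431754  0.4766295   1.99546282 -0.61953873  0.55793997
 -1.62397463]
0 0 [-0.1691422   0.72574069  0.52947633  1.81947734 -0.52107378  0.73877365
 -0.92600555]
0 -0.4049738224294827 [-0.75213974  0.49327092  0.79111234  1.69074964 -0.38347803  1.11974584
 -1.82604953]
3.141592653589793 -0.4049738224294827 [-0.27934339  0.68327879  0.04040854  1.98677793 -0.05606134  0.47257267
  0.96775088]
3.141592653589793 0 [ 0.09249191  0.66920845  0.09975648  1.81095738 -0.10012776  0.66628865
  1.8204415 ]
3.141592653589793 -0.4049738224294827 [-0.35684721  0.40496653  0.16381134  1.67905894 -0.07357234  1.06357597
  0.99553236]
0.875
```

```bash
python3 - <<'E'
from h import *
import json
for i,(x,y,z,yaw) in enumerate([(500,100,180,-.405+np.pi),(510,-110,200,np.pi)]):
    reach([x,y,z],down(yaw)); pause(.2)
    s=sense();im=capture("wrist")
    json.dump({k:list(map(float,s[k])) for k in("eef_pos","orientation")},open(f"pics/w{i}.json","w"))
    cv2.imwrite(f"pics/w{i}.png",im[:,:,::-1]);print(s["t"],s["eef_pos"],s["ft_force"])
E
```

```text
3.0333 [500.08534688 100.90346147 180.04883683] [-0.78923595 -0.45742887  0.12513456]
4.1333 [ 510.2907301  -107.72591528  199.81331612] [-0.29474527 -0.47688484 -0.12410051]
```

View pics/w0.png

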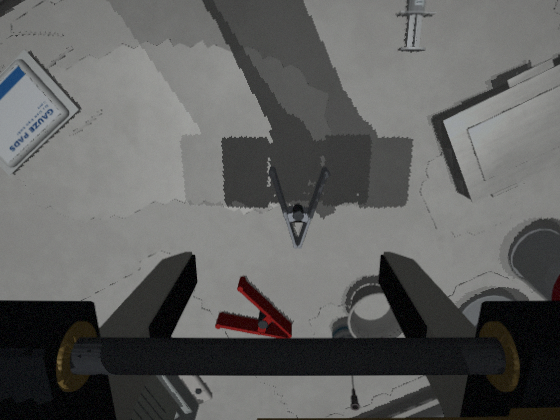

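View pics/w1.png

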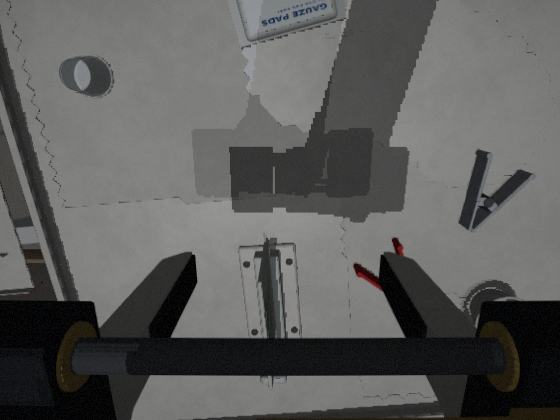

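w0 shows the steel clip with its tips near (298,247) and handle ends near (273,168) and (326,168). w1 shows the card's near end at about (267,235) and the foot's near corners at about (240,246) and (297,243). I'll enlarge both for exact pixels.

```bash
python3 - <<'E'
import cv2,numpy as np
a=cv2.imread("pics/w0.png")[155:255,248:348];b=cv2.imread("pics/w1.png")[225:345,220:320]
f=lambda i,k:cv2.convertScaleAbs(cv2.resize(i,None,fx=k,fy=k,interpolation=cv2.INTER_CUBIC),alpha=1.3)
A=f(a,4);B=f(b,4)
h=np.zeros((480,800,3),np.uint8);h[:400,:400]=A;h[:,400:]=B
cv2.imwrite("pics/c2.png",h)
E
```

```text
(no output)
```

View pics/c2.png

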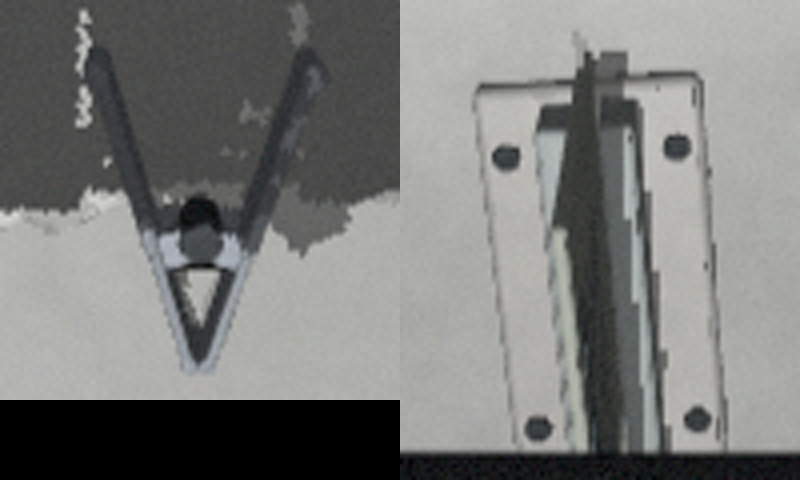

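```bash
python3 - <<'E'
from h import *
import json
L=lambda i:json.load(open(f"pics/w{i}.json"))
s=L(0);P=lambda px,z:at_z("wrist",px,z,s)
t=P((297.5,248),24);a=P((272.3,167),24);b=P((326,167.5),24);m=(a+b)/2;d=t-m
print(t,a,b,"len",np.linalg.norm(d),"w",np.linalg.norm(a-b),"yaw",np.arctan2(d[1],d[0]))
s=L(1)
A,B=P((238.75,246.75),8),P((295,243.75),8);C,D=P((249.25,337.5),8),P((301.25,337.5),8)
print(A,B,np.linalg.norm(A-B));e=C-A;g=D-B;print(np.arctan2(e[1],e[0]),np.arctan2(g[1],g[0]),"perp",np.arctan2(*(B-A)[[1,0]])-np.pi/2)
print("mid near",(A+B)/2,"card bot",P((267.5,238.75),10),"top",P((260,282),102))
# top-camera: foot near corners and far
q=lambda x,y,z:at_z("top",(x/5+240,y/5+145),z)
print("topcam",q(418,268,8),q(510,262,8),q(402,92,8),q(488,83,8))
print("clip topcam",q(152,308,24),q(77,398,24),q(146,428,24))
E
```

```text
[561.41709926  85.40034936  24.        ] [476.35602165  95.25622035  24.        ] [496.47612256 141.31614705  24.        ] len 81.89403015648419 w 50.262663157029074 yaw -0.4132258135274276
[ 586.96343578 -161.61577764    8.        ] [583.09017518 -99.25720192   8.        ] 62.4787492966833
0.06993347077521418 0.07253212341703276 perp 0.06203302521042353
mid near [ 585.02680548 -130.43648978    8.        ] card bot [ 576.46767482 -129.48727373   10.        ] top [ 579.11865965 -131.16838878  102.        ]
topcam [582.38382639 -97.48642338   8.        ] [ 584.78953593 -161.15949732    8.        ] [706.66938062 -91.51333768   8.        ] [ 711.38954909 -151.81164114    8.        ]
clip topcam [557.78972989  86.54255043  24.        ] [497.86629033 138.84875129  24.        ] [476.27160904  92.65630877  24.        ]
```

Everything checks out: clip length 82 mm, foot width 62 mm, and the two cameras agree within about 4 mm. The grip point is (504.6,110.3) with yaw −0.413. The card edge is near (578,−130.5) with yaw 0.068. Grasping now.

```bash
python3 - <<'E'
from h import *
import json
y=-.413+np.pi;g=np.array([504.6,110.3])
reach([*g,130],down(y)); pause(.2);print(sense()["eef_pos"])
move_l([*g,21],feed=80); pause(.2);print(sense()["eef_pos"],sense()["ft_force"])
grasp();pause(.2);s=sense();print(s["t"],s["opening"]*93,s["finger_force"],s["eef_pos"])
move_l([*g,130],feed=100);pause(.3);s=sense();im=capture("wrist")
print(s["t"],s["opening"]*93,s["finger_force"],s["eef_pos"],s["ft_force"])
json.dump({k:list(map(float,s[k])) for k in("eef_pos","orientation")},open("pics/w2.json","w"))
cv2.imwrite("pics/w2.png",im[:,:,::-1])
M=np.r_[R.from_rotvec(s["orientation"]).as_matrix()]
for n,p in dict(tipL=(-62,10,12-4),tipR=(-62,-10,8),end=(20,14,-4)).items():print(n,proj("wrist",s["eef_pos"]+M@np.array(p,float),s))
E
```

```text
[505.28940867 108.47777996 130.45622925]
[504.84340885 110.38824472  21.34776   ] [-0.30233009  0.0066758   0.18284557]
8.6583 0.3890630621278405 0.0 [504.58193817 110.30091222  20.98409837]
10.2 0.3888794851139799 0.0 [504.41886539 110.23523327 129.64720011] [-0.75701499 -0.00111685 -0.0014956 ]
tipL [303.7925313  343.56366822]
tipR [271.17550715 343.54520628]
end [314.98255489 224.19373414]
```

View pics/w2.png

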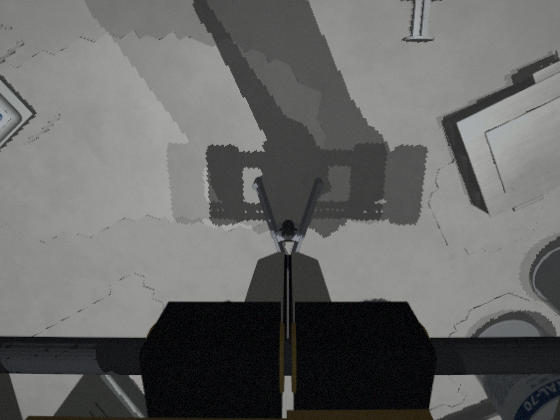

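The fingers shut on nothing. The clip is still on the tray (handle ends (259,180) and (321,180), jaws near (288,255)), so I'll measure whether it slid.

```bash
python3 - <<'E'
from h import *
import json
s=json.load(open("pics/w2.json"));P=lambda px,z:at_z("wrist",px,z,s)
a,b=P((259,179),24),P((321,179),24);m=(a+b)/2;print(a,b,m,np.linalg.norm(a-b))
print("pin",P((288,226),24))
s0=json.load(open("pics/w0.json"));print("pin before",at_z("wrist",(248+200/4,155+205/4),24,s0),at_z("wrist",(248+200/4,155+240/4),24,s0))
u=np.array([np.cos(-.413),np.sin(-.413)]);n=np.array([-u[1],u[0]]);g=np.array([504.6,110.3])
for q in(a,b,m):print((q[:2]-g)@u,(q[:2]-g)@n)
a=cv2.imread("pics/w2.png")[165:265,238:338]
cv2.imwrite("pics/c3.png",cv2.resize(a,None,fx=5,fy=5,interpolation=cv2.INTER_CUBIC))
E
```

```text
[477.5501249   96.96092922  24.        ] [497.48018521 142.55525676  24.        ] [487.51515505 119.75809299  24.        ] 49.759923710094846
pin [523.60280821 102.24947304  24.        ]
pin before [521.47287006 102.92923121  24.        ] [529.69735093  99.51156326  24.        ]
-19.421790450410388 -23.07424122753909
-19.467121089190602 26.685661834742362
-19.444455769800495 1.8057103036016373
```

View pics/c3.png

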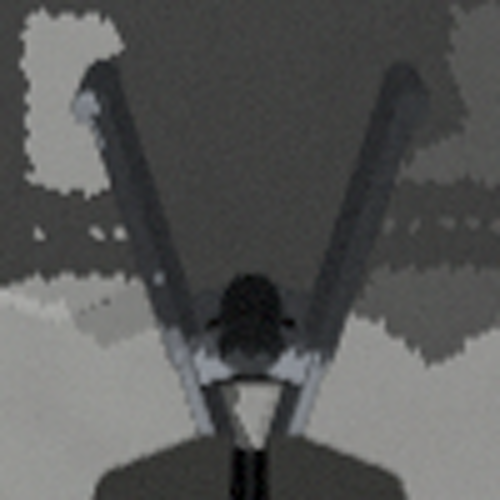

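```bash
python3 - <<'E'
from h import *
import json
print(tip_reach)
s=json.load(open("pics/w2.json"));M=R.from_rotvec(s["orientation"]).as_matrix()
for x in(-7.5,0,7.5):
  for z in(-2,10,17):print(x,z,proj("wrist",np.array(s["eef_pos"])+M@np.array([x,0,z]),s).round(1))
print(M.round(3)); f=sense();print(f["t"],f["opening"],f["joints"].round(3))
E
```

```text
17.0
-7.5 -2 [287.6 270.9]
-7.5 10 [287.6 261.2]
-7.5 17 [287.6 256.1]
0 -2 [287.6 258.2]
0 10 [287.6 249.1]
0 17 [287.6 244.3]
7.5 -2 [287.6 245.2]
7.5 10 [287.6 236.8]
7.5 17 [287.6 232.3]
[[-0.916  0.401 -0.001]
 [ 0.401  0.916 -0.   ]
 [ 0.001 -0.    -1.   ]]
10.25 0.0024536876196276135 [-0.33   0.507  0.107  1.903 -0.077  0.735  0.978]
```

The clip did not move, so the tips must have closed above it. In w0 and w2 the fingertips also look about 20–25 mm shorter than stated. I'll redo the descent with open fingers, stepping down until the tips feel the tray, back off a little, then grasp.

```bash
python3 - <<'E'
from h import *
u=np.array([np.cos(-.413),np.sin(-.413)]);n=np.array([-u[1],u[0]]);g=np.array([504.6,110.3])+n+.3*u
gripper_open();f0=sense()["ft_force"][2]
move_l([*g,21],feed=150)
z=21
while z>-12:
    z-=3;move_l([*g,z],feed=40);s=sense();df=s["ft_force"][2]-f0
    print(z,s["eef_pos"].round(1),round(df,2))
    if abs(df)>2.5:break
print(s["t"],s["ft_force"])
E
```

```text
18 [505.6 111.2  18.5] -0.26
15 [505.2 111.1  14.9] 0.04
12 [505.1 111.   11.8] 0.63
9 [505.1 111.1   8.8] 0.83
6 [505.1 111.    5.8] 0.46
3 [505.1 111.1   2.8] -0.4
0 [ 5.051e+02  1.111e+02 -2.000e-01] 0.48
-3 [505.1 111.1  -3.2] 0.38
-6 [505.1 111.1  -6.2] 1.42
-9 [505.1 111.   -9.2] 0.22
-12 [505.4 111.1 -12. ] 1.31
15.35 [0.41003806 0.35984483 0.72578094]
```

No contact even at TCP z = −12, so the fingers really are about 30 mm shorter than stated. The tips should now be just over the tray with the clip between them, so I'll grasp here.

```bash
python3 - <<'E'
from h import *
grasp();pause(.15);s=sense();print(s["t"],s["opening"],s["finger_force"],s["eef_pos"],s["ft_force"])
im=capture("wrist");cv2.imwrite("pics/w3.png",im[:,:,::-1])
E
```

```text
16.5417 0.2880889734726838 29.946633875370026 [505.02470842 111.09540047 -12.00409158] [-1.57136779  0.95748485  1.12198852]
```

View pics/w3.png

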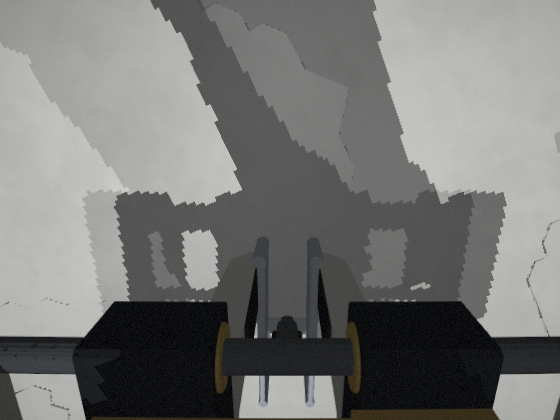

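The clip is gripped and squeezed parallel (26.8 mm, 30 N): handle ends at (262,240) and (314,240), jaw tips at (263,403) and (311,403). Next I compute the clip's pose in the hand.

```bash
python3 - <<'E'
from h import *
s=sense();M=R.from_rotvec(s["orientation"]).as_matrix()
for px in((262,240),(314,240),(263,405),(311,405),(288,328)):
    print(px,((at_z("wrist",px,24,s)-s["eef_pos"])@M).round(1))
y=np.pi+.068;d=np.array([np.cos(.068),np.sin(.068)]);e=np.array([578,-130.5])
for k in(38,38+60,38-30):print(inverse_kinematics([*(e-k*d),42],down(y)))
E
```

```text
(262, 240) [ 24.3 -10.9 -36. ]
(314, 240) [ 24.3  11.1 -36. ]
(263, 405) [-64.6 -12.3 -36. ]
(311, 405) [-64.6  11.8 -36. ]
(288, 328) [-19.4   0.2 -36. ]
[ 0.29758722  0.68865836 -0.14877216  1.8612438   0.16671386  0.60364306
  1.68351341]
[ 0.33227901  0.63094399 -0.14575001  2.01867397  0.17842166  0.50378001
  1.69645545]
[ 0.28236445  0.7200489  -0.15075889  1.77875919  0.16332784  0.65489593
  1.67748564]
```

The pin comes out at tool x ≈ −29 and y ≈ 0, so the throat is about 37–38 mm ahead of the TCP and centred. Now I lift, turn into line, and stop with the jaw tips just short of the card edge to look.

```bash
python3 - <<'E'
from h import *
y=np.pi+.068;d=np.array([np.cos(.068),np.sin(.068)]);e=np.array([578,-130.5])
p=sense()["eef_pos"]
move_l([p[0],p[1],80],feed=100);s=sense();print(s["t"],s["opening"],s["finger_force"])
reach([*(e-103*d),80],down(y));print(sense()["t"])
move_l([*(e-88*d),42],feed=80);move_l([*(e-73*d),42],feed=60);pause(.2)
s=sense();print(s["t"],s["opening"],s["finger_force"],s["eef_pos"],(e-73*d),s["ft_force"],(R.from_rotvec(s["orientation"])*R.from_rotvec(down(y)).inv()).as_rotvec())
w=capture("wrist")[:,:,::-1];c=capture("scene")[:,:,::-1]
t=capture("top")[:,:,::-1]
M=R.from_rotvec(s["orientation"]).as_matrix()
T=lambda x,yy,z:s["eef_pos"]+M@np.array([x,yy,z],float)
print("edge in scene: ",proj("scene",[*e,10]),proj("scene",[*e,56]),proj("scene",[*e,102]),"tips",proj("scene",T(-62,12,-24)),proj("scene",T(-62,-12,-24)))
print("edge in wrist",proj("wrist",[*e,10],s),proj("wrist",[*e,102],s))
x0,y0=proj("scene",[*e,56]).astype(int)
cs=cv2.resize(c[y0-45:y0+45,x0-50:x0+50],None,fx=5,fy=5,interpolation=cv2.INTER_CUBIC);print("crop origin",x0-50,y0-45)
ws=w[180:420,150:430];h=np.zeros((450,800,3),np.uint8);h[:,:500]=cs;h[:257,500:]=cv2.resize(ws,(300,257))
u0,v0=proj("top",[*e,56]).astype(int);print("top orig",u0-25,v0-10)
h[258:450,500:]=cv2.resize(t[v0-10:v0+22,u0-25:u0+25],(300,192),interpolation=cv2.INTER_CUBIC)
cv2.imwrite("pics/c4.png",h)
E
```

```text
17.6583 0.2855034893118916 29.937976598739624
18.6417
19.9 0.2914830428126928 29.937976598739624 [ 504.8313141  -135.52341985   42.01853999] [ 505.16871098 -135.4601753 ] [-0.19633669  0.60852899 -0.51738406] [-3.39155712e-05  4.17972473e-04 -1.58976653e-04]
edge in scene:  [341.33487809 276.02525728] [342.28671044 263.12701053] [343.26960432 249.75699642] tips [336.50690057 260.59654099] [343.91239714 264.0708722 ]
edge in wrist [288.02271012 334.93317934] [288.28961033 463.80417542]
crop origin 292 218
top orig 310 187
```

View pics/c4.png

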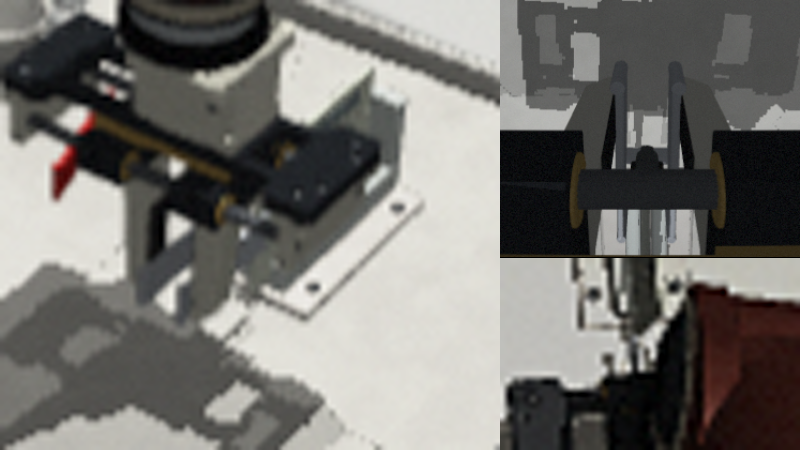

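The wrist inset shows the gaping jaws (tips at inset columns 620 and 672) centred on the card and rails at about column 648. The scene crop shows the jaws level at the card's near edge. I'll advance slowly with force feedback.

```bash
python3 - <<'E'
from h import *
d=np.array([np.cos(.068),np.sin(.068)]);e=np.array([578,-130.5])
base=np.mean([sense()["ft_force"] for _ in range(1)],0)
k=73
hit=0
while k>2:
    k-= 3 if k>41 else 1.5
    move_l([*(e-k*d),42],feed=30)
    s=sense();f=s["ft_force"]-base
    print(k,round(s["t"],2),f.round(1),round(-(f[:2]@d),1),round(float((s["eef_pos"][:2]-e)@d),1))
    if -(f[:2]@d)>6 or abs(f[1])>6 or abs(f[2])>8 or s["t"]>36:break
print(s["opening"],s["finger_force"],s["eef_pos"])
E
```

```text
70 20.3 [-0.   1.4 -1. ] -0.1 -69.7
67 20.55 [ 0.9  0.6 -0.5] -0.9 -66.7
64 20.8 [-0.4  0.   0.1] 0.4 -63.7
61 21.05 [-0.   0.1 -0.5] 0.0 -60.8
58 21.3 [ 1.2  0.3 -0.8] -1.2 -57.7
55 21.55 [-0.1  0.6 -0.6] 0.0 -54.7
52 21.8 [ 0.1  0.6 -0.1] -0.1 -51.7
49 22.05 [-0.2  0.8 -0.3] 0.1 -48.7
46 22.3 [-0.8 -0.3 -0.7] 0.8 -45.7
43 22.55 [-0.   0.9 -0.4] -0.1 -42.7
40 22.8 [0.3 1.1 0. ] -0.3 -40.0
38.5 23.05 [-1.5  0.9 -0.1] 1.4 -39.1
37.0 23.3 [-1.7 -0.1 -0.9] 1.7 -37.3
35.5 23.55 [-1.5  0.2 -0.3] 1.4 -35.4
34.0 23.8 [-2.   0.1 -0.9] 2.0 -33.8
32.5 24.05 [-0.6 -0.4 -1.6] 0.6 -32.3
31.0 24.3 [-0.3 -0.3 -1.7] 0.3 -30.8
29.5 24.55 [-1.7  0.2 -0.8] 1.6 -29.3
28.0 24.8 [-3.6  0.6  0.7] 3.5 -28.7
26.5 25.05 [-6.   0.9  2.4] 5.9 -28.7
25.0 25.3 [-7.9  1.1  3.8] 7.8 -28.7
0.2898641546091689 29.997294545173645 [ 549.40498435 -132.4259864    41.65891493]
```

The edge met the pad at about 39 mm, as predicted. The card then slid about 10 mm at roughly 2 N, and the force rose with no further motion: it is on the stop, which also fits the geometry (near edge at about x = 588). I'll check it holds steady and hand in.

```bash
python3 - <<'E'
from h import *
pause(.3);s=sense();print(s["t"],s["ft_force"],s["opening"],s["finger_force"],s["eef_pos"]);print(hand_in())
E
```

```text
25.6 [-8.11055064  0.06987032  3.49163929] 0.2882999952564011 29.996975362300873 [ 549.39576077 -132.44301098   41.660656  ]
the job is handed in; nothing more can be done
None
```

I handed the job in at 25.6 s with the steel clip held squeezed open and seated on the card's near edge, and the card pushed back against its stop with about 8 N; the first grasp closed above the clip without touching it, the second held, and the judge's result was not returned.

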